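Put the tin away and bolt the counter drawer

TASK

Stand the squat metal tin upright in the empty half of the open counter drawer, setting it down rather than dropping it; push the drawer fully shut without slamming it, and then slide the bolt on top of the unit all the way home through its keeper. Leave the jars and the canister standing where they are.

Things in the scene. Friction and masses are not known exactly. Their poses are not given: they have to be found in the camera images.
- unit: Fixed pale-wood counter unit with one drawer, 300 mm wide (y), 240 mm deep (x), top board at height 100 mm. Origin: middle of the carcass' front edge, at counter level; x points into the unit, away from the drawer front, y to the left along the front. A glass shelf stands over it on four 10 mm posts at y = +-142 mm.
- shelf_rim (a point): Middle of the front rim (metal-edged) of the clear glass shelf, at its underside, height 236 mm, 39 mm behind the unit's front edge. The shelf is 300 mm wide, 6 mm thick behind its 10 mm rim, reaching 101 mm back from the rim. The rim is almost straight above the bolt's knob: a gripper pointing straight down onto the knob strikes it, one leaning towards the unit's front clears it.
- drawer (a joint): How far the plywood drawer is pulled out towards -x of the unit, m: 0 shut, 0.15 fully out; about 2 N of friction. Inside it is 50 mm deep, split by a middle wall (along x) into two halves 125 mm wide; the half at -y is empty, the half at +y, below the keeper, holds small fixed jars.
- bay (a point): Point on the floor of the drawer's empty half, mid-width, 48 mm behind the front panel's inner face; moves with the drawer, axes as the unit. Floor 16 mm above the counter; side and middle walls 6 mm thick, 50 mm high; free from 48 mm before to 156 mm behind this point. The unit's top board begins at the unit's front edge, its underside 72 mm above this floor.
- drawer_face (a point): Point on the outer face of the drawer's front panel, in front of the empty half, at height 70 mm; moves with the drawer. Panel 296 mm wide, 14 mm thick, from height 6 to 96 mm. A steel knob 20 mm across stands out 18 mm from its middle, 65 mm to the +y side of this point, at height 55 mm.
- bolt (a joint): Travel of the barrel bolt along +y of the unit, m: 0 drawn back, 0.045 fully home in the keeper (end stop). About 2 N of friction.
- bolt_knob (a point): Axis of the bolt's upright steel knob at its holding height, 136 mm; moves with the bolt. Round stud 14 mm across, top at 148 mm, 35 mm behind the unit's front edge, travelling from y = -45 to 0 mm of the unit. Its 10 mm rod lies along y at height 112 mm in two steel guides (14 mm along y, 30 mm along x, tops at 122 mm) at y = -90 and +40 mm.
- keeper (a point): Middle of the opening of the keeper, a 24 mm wide steel arch on the drawer's front panel (y = +72 mm of the unit, top at height 126 mm); moves with the drawer. When the drawer is shut it lines up with the rod, which passes right through it.
- tin: The tin to put away: squat round plain metal tin, 55 mm across, 50 mm high, about 0.12 kg, standing on the counter. Origin: centre of its underside; z up along its axis.
- jar_a: Bystander: tall amber glass jar with metal cap, 60 mm across, 115 mm high. Origin: centre of its underside.
- jar_b: Bystander: tall white jar, 56 mm across, 100 mm high. Origin: centre of its underside.
- canister: Bystander: big plain steel canister, 84 mm across, 150 mm high. Origin: centre of its underside.
Mind the look-alikes: they are no part of the job. Several things look just like the tin: the one meant starts farthest from the robot's base.

How it is judged (in metres and radians):
On the way, in this order (a step that is already met when the one before it is completed fails the run):
1. the tin stands upright on the floor of the drawer's empty half, let go (x of tin in the frame of bay between -0.03 and 0.14 m and y of tin in the frame of bay between -0.045 and 0.045 m and z of tin in the frame of bay between -0.006 and 0.008 m and angle between tin's own z axis and vertical below 0.15 rad and contact force between the fingers and tin below 0.2 N), for 0.3 s.
2. the drawer is fully shut (value of joint drawer below 0.004 m), for 0.2 s.
3. the bolt is fully home with the drawer shut (value of joint bolt above 0.041 m and value of joint drawer below 0.004 m), for 0.2 s.
At the end, for the whole second after the job is handed in: The tin stands upright (within 0.15 rad) and at rest on the floor of the drawer's empty half, the drawer is shut to within 4 mm and the bolt is within 4 mm of its end stop (joint above 0.041 m) (all of step 3 and x of tin in the frame of bay between -0.03 and 0.14 m and y of tin in the frame of bay between -0.045 and 0.045 m and z of tin in the frame of bay between -0.006 and 0.008 m and angle between tin's own z axis and vertical below 0.15 rad and linear speed of tin below 0.02 m/s); the robot touches nothing.
It fails at once if the amber jar is shifted by more than 30 mm or tipped over 0.4 rad (distance of jar_a from where it was at the start of the episode above 0.03 m or angle between jar_a's own z axis and vertical above 0.4 rad).
It fails at once if the white jar is shifted by more than 30 mm or tipped over 0.4 rad (distance of jar_b from where it was at the start of the episode above 0.03 m or angle between jar_b's own z axis and vertical above 0.4 rad).
It fails at once if the canister is shifted by more than 30 mm or tipped over 0.4 rad (distance of canister from where it was at the start of the episode above 0.03 m or angle between canister's own z axis and vertical above 0.4 rad).
It fails at once if the tin is dropped (falls free faster than 0.7 m/s, about 25 mm) (linear speed of tin above 0.7 m/s and contact force between the fingers and tin below 0.02 N).
It fails at once if the drawer is slammed (closing faster than 0.5 m/s) (velocity of joint drawer below -0.5 m/s).
It also fails if it takes over 61 s, if anything falls off the work surface, if the arm or the gripper's body presses on something with over 40 N, if the wrist force passes 120 N, or if a joint passes its speed limit or range.

ROBOT

A 6-joint arm with a two-finger parallel gripper is mounted at the origin on the work surface. World frame = base frame: x ahead of the robot, y to its left, z up, the work surface at z = 0. Lengths are in mm, angles in degrees, forces in N, time in s.
With the tool pointing down it reaches from about 300 to 850 mm from the base axis. Payload 4.2 kg.
Tool frame: the origin (TCP) lies at the very end of the fingers, on their centre line; the grasp point (between the pads) lies 19 mm behind it; z points along the fingers, y is the line along which they close (so a half turn about z gives the same grasp; the last joint's range is limited). The gripper opens to 91 mm and grips with 3 to 60 N. Pads are 32 mm wide; open, the fingers measure 118 mm over their backs; the gripper's body (76 mm by 178 mm) begins 60 mm behind the grasp point.
Start: joints at [-66.578, 18.312, 89.639, -0, 72.044, -1.146], TCP at [239.078, -522.958, 213.976] pointing down, gripper open.
Joint ranges: [-177.97, 177.97], [-48.28, 115.42], [12.27, 149.76], [-77.06, 257.06], [2.81, 150.46], [-146.56, 146.56]. Speed limits (degrees/s): [147.25, 147.25, 180, 180, 180, 180].

INTERFACE

Orientations are given as [roll, pitch, yaw] about the fixed x, y, z axes, in that order (R = Rz(yaw) Ry(pitch) Rx(roll)).
In Python, from workcell import env, grab_frame gives the robot as it stands. The module is installed in compiled form; this text tells all that it offers.
- The arm moves only by the tool move_arm, never from a script. Its argument "plan" is a list of rows, each an object of numbers: "tx", "ty", "tz": the shift along the tool's x, y, z in cm; "wx", "wy", "wz": the turn, a rotation vector about the tool's x, y, z in rad. In form: [{"tx": .., "ty": .., "tz": .., "wx": .., "wy": .., "wz": ..}, ...]. A call has 1 to 12 rows; each row shifts and turns the commanded pose from where the row before left it, along the tool's axes as they then stand; what a row does not reach is not made up. A row lasts 1/12 s, in which the tool goes at most 41.7 mm and 7.16 degrees, less where a joint would pass 70% of its speed; a pose out of reach is approached as far as the arm can. A call is refused whole if a number of a shift passes 4.17 or a number of a turn 0.125, either way. A call with a gripper value outside its range is refused whole. "gripper" is the finger opening in cm, from 0 to 9.12, set as the call begins (left out, the last holds). The fingers move at their own pace and stop on an object; "force" is the grip in N (left out, the last holds). Time passes only in rows, so rows that do not move let the fingers close. It gives the time, the measured TCP pose, the force, the opening and the grip force at its end, in the units of the state.
- env.state(): the state, without advancing time (a new reading comes with each control period).
- grab_frame(name): name is "scene" or "side" or "wrist"; returns a dict with "color" (420x560x3 uint8, red, green, blue), "vfov" (degrees; the focal length in pixels is half the picture's height over the tangent of half this angle, whatever the lens; pixels are square), "cx", "cy" (the principal point, pixels), "view" (4x4, takes a point from world to camera coordinates). Camera axes: x right, y up, looking along -z (the intrinsics and any distortion apply to the point x, -y, -z); pixel columns grow to the right and rows downward; lengths in mm; the calibration is good to about 2 mm. A picture is of the moment at which its call begins. There is no depth.
- env.job_done(): hands the job in; it is judged then, once.
The state is a dict: "time_s": time; "qpos": joint angles; "qvel": joint speeds; "effort": joint torques, N m; "ee_pos": TCP position; "ee_rot": TCP orientation; "force": force on the tool from outside, world axes, zero at the start; "torque": the same for the moment, N m; "gripper_width": finger opening in mm; "gripper_force": force on a finger pad.
Only numpy, scipy, OpenCV 4.12 (cv2) and the standard library are available. Lean on these libraries where they do the work, as an engineer would, in place of code of your own. Each camera call takes 0.05 s, during which the arm holds its last target. There are 200 camera calls.

## Working session

There is one attempt and no reset: what is moved stays moved. The work goes in short steps, Python scripts to look and compute and a tool call to move; the robot and the scene stay as the last step left them, time stands still between calls to the robot, and variables do not carry over. Pictures are saved under pics/ and viewed, at most 10 in all, crops included, and the job is handed in when it is done.

Besides the shell and the picture viewer there is one more tool, called after "Call:" as name(argument=value, ...) on one line, values as JSON. move_arm: Moves the arm, as the interface text tells. Its arguments: {"type":"object","properties":{"plan":{"type":"array","items":{"type":"object","properties":{"tx":{"type":"number"},"ty":{"type":"number"},"tz":{"type":"number"},"wx":{"type":"number"},"wy":{"type":"number"},"wz":{"type":"number"}}}},"gripper":{"type":"number"},"force":{"type":"number"}},"required":["plan"]}

```bash
mkdir -p pics
cat > h.py <<'E'
import numpy as np, cv2, pickle
from workcell import env, grab_frame
def save(n,f=None):
    f=f or grab_frame(n); return f
def foc(f): return f["color"].shape[0]/2/np.tan(np.radians(f["vfov"])/2)
def proj(f,P):
    P=np.atleast_2d(P); V=np.array(f["view"]); c=P@V[:3,:3].T+V[:3,3]; F=foc(f)
    return np.c_[f["cx"]+F*c[:,0]/-c[:,2], f["cy"]+F*-c[:,1]/-c[:,2]]
def ray(f,u,v):
    V=np.array(f["view"]);R=V[:3,:3];F=foc(f)
    d=R.T@np.array([(u-f["cx"])/F,-(v-f["cy"])/F,-1]); o=-R.T@V[:3,3]; return o,d
def onz(f,u,v,z):
    o,d=ray(f,u,v); return o+d*(z-o[2])/d[2]
E
python3 - <<'E'
from h import *
fs={n:grab_frame(n) for n in("scene","side","wrist")}
pickle.dump(fs,open("f0.pkl","wb"))
for n,f in fs.items():
    print(n,{k:v for k,v in f.items() if k not in("color","view")},ray(f,280,210)[0].round(),)
    cv2.imwrite(f"pics/{n}0.png",f["color"][...,::-1])
print(env.state())
a=[fs[n]["color"][...,::-1] for n in("scene","side")]
E
```

```text
scene {'vfov': 55.49738523934206, 'cx': 276.0539612892438, 'cy': 205.11573623560093} [1399. -251.  926.]
side {'vfov': 49.51760953017986, 'cx': 278.9682292976077, 'cy': 200.8713287612826} [-105.  927.  770.]
wrist {'vfov': 67.64083122124502, 'cx': 278.69034556981586, 'cy': 209.8470409542127} [ 306. -491.  384.]
{'time_s': 0.15, 'qpos': array([-6.65772570e+01,  1.83433159e+01,  8.96859557e+01, -1.74314648e-03,
        7.20437577e+01, -1.14687372e+00]), 'qvel': array([ 1.79705284e-04, -1.14310923e-01, -1.86595529e-01,  1.08666792e-01,
       -5.34090336e-02,  3.04465356e-02]), 'effort': array([ 5.93466466e-04, -4.12773800e+01, -2.32154077e+01,  7.27807777e-02,
        4.33871476e-02, -1.01586429e-04]), 'ee_pos': array([ 238.93121005, -522.6312018 ,  213.34230389]), 'ee_rot': array([-1.79926952e+02,  1.95515089e-04,  2.45701553e+01]), 'force': array([ 0.20690105,  0.38863921, -0.02985305]), 'torque': array([-0.00770025, -0.02297176,  0.04121486]), 'gripper_force': 0.0, 'gripper_width': 91.05894488550398}
```

View pics/scene0.png

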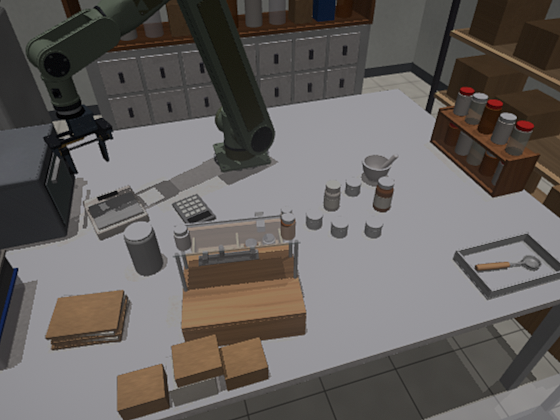

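View pics/side0.png

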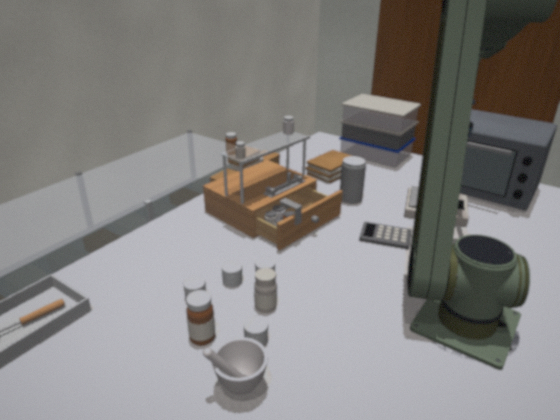

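The scene picture shows four squat tins at about (353,185), (314,219), (340,227) and (373,227). The unit is at about (240,270), and its drawer opens towards the robot. The side view shows the tins at about (255,332), (265,270), (232,273) and (195,290).

Run:
```python
from h import *
fs=pickle.load(open("f0.pkl","rb"))
s,d=fs["scene"],fs["side"]
for n,f,L in(("sc",s,[(353,181),(314,214),(340,222),(373,222)]),("si",d,[(256,327),(265,265),(232,268),(195,286)])):
    for p in L: 
        P=onz(f,*p,50); print(n,p,P.round(),np.hypot(*P[:2]).round())
a=s["color"][170:290,170:400,::-1]; b=d["color"][130:250,200:350,::-1]
cv2.imwrite("pics/c1.png",cv2.resize(a,None,fx=3.4,fy=3.4,interpolation=cv2.INTER_CUBIC))
cv2.imwrite("pics/c2.png",cv2.resize(b,None,fx=5,fy=5,interpolation=cv2.INTER_CUBIC))
```

```text
sc (353, 181) [372. 335.  50.] 501.0
sc (314, 214) [498. 137.  50.] 516.0
sc (340, 222) [558. 203.  50.] 594.0
sc (373, 222) [590. 303.  50.] 663.0
si (256, 327) [366. 340.  50.] 500.0
si (265, 265) [487. 146.  50.] 508.0
si (232, 268) [549. 207.  50.] 587.0
si (195, 286) [575. 316.  50.] 657.0
```

View pics/c1.png

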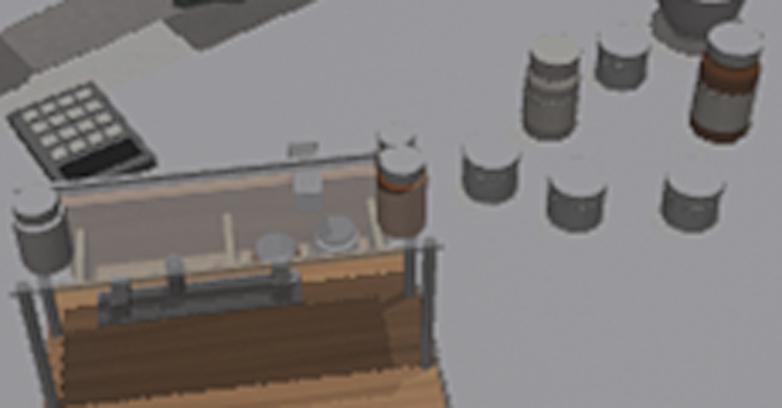

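View pics/c2.png

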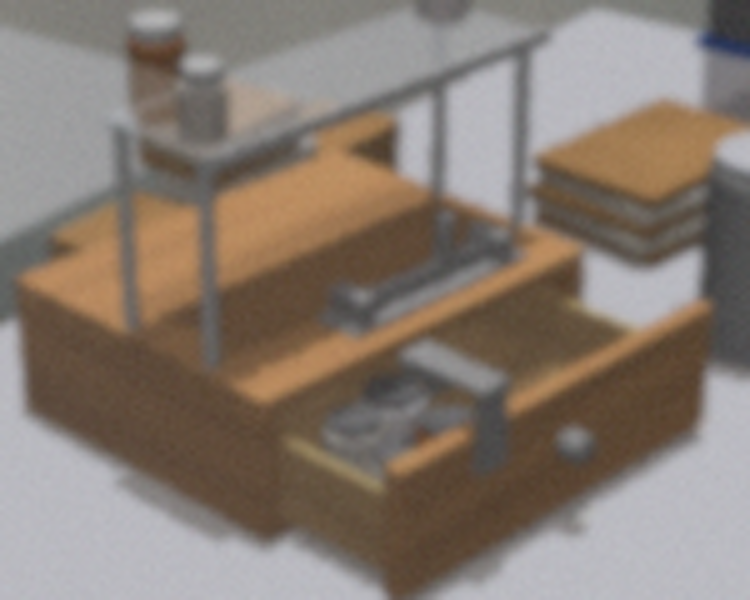

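Tins named by scene pixel, with range from the base:
- (353,181): 500 mm
- (314,214): about 512 mm
- (340,222): about 590 mm
- (373,222): about 660 mm

The last one is the tin meant, because it is farthest. In the crop it is the lone tin at lower right, in front of the amber jar.

Run:
```python
from h import *
fs=pickle.load(open("f0.pkl","rb"))
s,d=fs["scene"],fs["side"]
def S(x,y,z,n): print("side",n,onz(d,200+x/5,130+y/5,z).round())
S(262,400,100,"frontL");S(25,280,100,"backL");S(580,250,100,"frontR")
S(390,470,96,"panL");S(712,305,96,"panR");S(575,430,55,"knob");S(445,215,148,"boltknob top");S(445,365,126,"keeper");S(390,600,6,"panL bottom")
S(205,165,236,"postFL top");S(520,45,236,"postFR top")
def C(x,y,z,n): print("scene",n,onz(s,170+x/3.4,170+y/3.4,z).round())
C(176,258,148,"boltknob top");C(55,187,96,"panR");C(400,150,96,"panL");C(303,150,126,"keeper");C(15,292,240,"shelf back R");C(438,244,240,"shelf back L")
for p,n in(((183,304),"backR"),((303,283),"backL")):print(n,onz(s,*p,100).round())
for p in((143,228),):print("can top",onz(s,*p,150).round())
print("can side",onz(d,354,163,150).round())
for p,q,h in(((384,180),(200,300),115),((332,184),(265,275),100)):print("jar",onz(s,*p,h).round(),onz(d,*q,h).round())
```

```text
side frontL [642.   2. 100.]
side backL [868. -33. 100.]
side frontR [ 595. -288.  100.]
side panL [537.  17.  96.]
side panR [ 487. -275.   96.]
side knob [ 510. -145.   55.]
side boltknob top [ 643. -194.  148.]
side keeper [551. -59. 126.]
side panL bottom [537.  16.   6.]
side postFL top [690. -11. 236.]
side postFR top [ 648. -287.  236.]
scene boltknob top [ 644. -188.  148.]
scene panR [ 476. -270.   96.]
scene panL [521.  38.  96.]
scene keeper [527. -54. 126.]
scene shelf back R [ 732. -306.  240.]
scene shelf back L [775. -17. 240.]
backR [ 765. -312.  100.]
backL [791.  -7. 100.]
can top [ 512. -387.  150.]
can side [ 507. -389.  150.]
jar [475. 392. 115.] [472. 399. 115.]
jar [425. 227. 100.] [422. 232. 100.]
```

Unit front middle is about (618,-143), its yaw about -9°, and the drawer is about 90 mm out. Heading for a hover over the chosen tin.

Call:
move_arm(plan=[{"tx":2.98,"ty":-2.77},{"tx":2.98,"ty":-2.77},{"tx":2.98,"ty":-2.77},{"tx":2.98,"ty":-2.77},{"tx":2.98,"ty":-2.77},{"tx":2.98,"ty":-2.77},{"tx":2.98,"ty":-2.77},{"tx":2.98,"ty":-2.77},{"tx":2.98,"ty":-2.77},{"tx":2.98,"ty":-2.77},{"tx":2.98,"ty":-2.77}], gripper=7.6)

```text
schema error: expected keys tx, ty, tz, wx, wy, wz
```

Call:
move_arm(plan=[{"tx":2.98,"ty":-2.77},{"tx":2.98,"ty":-2.77},{"tx":2.98,"ty":-2.77},{"tx":2.98,"ty":-2.77},{"tx":2.98,"ty":-2.77},{"tx":2.98,"ty":-2.77},{"tx":2.98,"ty":-2.77},{"tx":2.98,"ty":-2.77},{"tx":2.98,"ty":-2.77},{"tx":2.98,"ty":-2.77},{"tx":2.98,"ty":-2.77}])

```text
schema error: expected keys tx, ty, tz, wx, wy, wz
```

Call:
move_arm(plan=[{"wz":-0.125},{"wz":-0.125},{"wz":-0.125},{"wz":-0.125},{"wz":-0.125},{"wz":-0.125},{"wz":-0.125},{"wz":-0.125},{"wz":-0.125},{"wz":-0.125},{"wz":-0.125},{"wz":-0.125}])

```text
schema error: expected keys tx, ty, tz, wx, wy, wz
```

Call:
move_arm(plan=[{"wz":-0.125},{"wz":-0.125},{"wz":-0.125},{"wz":-0.125},{"wz":-0.125},{"wz":-0.125},{"wz":-0.125},{"wz":-0.125},{"wz":-0.056},{},{}])

```text
schema error: expected keys tx, ty, tz, wx, wy, wz
```

Call:
move_arm(plan=[{"tx":2.98,"ty":-2.77,"tz":0,"wx":0,"wy":0,"wz":0},{"tx":2.98,"ty":-2.77,"tz":0,"wx":0,"wy":0,"wz":0},{"tx":2.98,"ty":-2.77,"tz":0,"wx":0,"wy":0,"wz":0},{"tx":2.98,"ty":-2.77,"tz":0,"wx":0,"wy":0,"wz":0},{"tx":2.98,"ty":-2.77,"tz":0,"wx":0,"wy":0,"wz":0},{"tx":2.98,"ty":-2.77,"tz":0,"wx":0,"wy":0,"wz":0},{"tx":2.98,"ty":-2.77,"tz":0,"wx":0,"wy":0,"wz":0},{"tx":2.98,"ty":-2.77,"tz":0,"wx":0,"wy":0,"wz":0},{"tx":2.98,"ty":-2.77,"tz":0,"wx":0,"wy":0,"wz":0},{"tx":2.98,"ty":-2.77,"tz":0,"wx":0,"wy":0,"wz":0},{"tx":2.98,"ty":-2.77,"tz":0,"wx":0,"wy":0,"wz":0}], gripper=7.6)

```text
time_s: 1.07
ee_pos: [410.6, -107.6, 214.0]
ee_rot: [180.0, -0.0, 24.6]
force: [-0.0, 0.3, -0.2]
gripper_width: 75.8
gripper_force: 0.0
```

Call:
move_arm(plan=[{"tx":2.98,"ty":-2.77,"tz":0,"wx":0,"wy":0,"wz":0},{"tx":2.98,"ty":-2.77,"tz":0,"wx":0,"wy":0,"wz":0},{"tx":2.98,"ty":-2.77,"tz":0,"wx":0,"wy":0,"wz":0},{"tx":2.98,"ty":-2.77,"tz":0,"wx":0,"wy":0,"wz":0},{"tx":2.98,"ty":-2.77,"tz":0,"wx":0,"wy":0,"wz":0},{"tx":2.98,"ty":-2.77,"tz":0,"wx":0,"wy":0,"wz":0},{"tx":2.98,"ty":-2.77,"tz":0,"wx":0,"wy":0,"wz":0},{"tx":2.98,"ty":-2.77,"tz":0,"wx":0,"wy":0,"wz":0},{"tx":2.98,"ty":-2.77,"tz":0,"wx":0,"wy":0,"wz":0},{"tx":2.98,"ty":-2.77,"tz":0,"wx":0,"wy":0,"wz":0},{"tx":2.98,"ty":-2.77,"tz":0,"wx":0,"wy":0,"wz":0}])

```text
time_s: 1.98
ee_pos: [582.1, 305.8, 213.5]
ee_rot: [180.0, 0.0, 24.6]
force: [0.7, -0.5, 1.5]
gripper_width: 75.9
gripper_force: 0.0
```

Call:
move_arm(plan=[{"tx":0,"ty":0,"tz":0,"wx":0,"wy":0,"wz":-0.125},{"tx":0,"ty":0,"tz":0,"wx":0,"wy":0,"wz":-0.125},{"tx":0,"ty":0,"tz":0,"wx":0,"wy":0,"wz":-0.125},{"tx":0,"ty":0,"tz":0,"wx":0,"wy":0,"wz":-0.125},{"tx":0,"ty":0,"tz":0,"wx":0,"wy":0,"wz":-0.125},{"tx":0,"ty":0,"tz":0,"wx":0,"wy":0,"wz":-0.125},{"tx":0,"ty":0,"tz":0,"wx":0,"wy":0,"wz":-0.125},{"tx":0,"ty":0,"tz":0,"wx":0,"wy":0,"wz":-0.125},{"tx":0,"ty":0,"tz":0,"wx":0,"wy":0,"wz":-0.125},{"tx":0,"ty":0,"tz":0,"wx":0,"wy":0,"wz":-0.125},{"tx":0,"ty":0,"tz":0,"wx":0,"wy":0,"wz":-0.125},{"tx":0,"ty":0,"tz":0,"wx":0,"wy":0,"wz":-0.125}])

```text
time_s: 2.98
ee_pos: [581.8, 303.8, 213.4]
ee_rot: [-179.9, 0.0, 110.9]
force: [-0.7, 0.3, 0.9]
gripper_width: 75.9
gripper_force: 0.0
```

Call:
move_arm(plan=[{"tx":0,"ty":0,"tz":0,"wx":0,"wy":0,"wz":-0.125},{"tx":0,"ty":0,"tz":0,"wx":0,"wy":0,"wz":-0.125},{"tx":0,"ty":0,"tz":0,"wx":0,"wy":0,"wz":-0.125},{"tx":0,"ty":0,"tz":0,"wx":0,"wy":0,"wz":-0.125},{"tx":0,"ty":0,"tz":0,"wx":0,"wy":0,"wz":-0.125},{"tx":0,"ty":0,"tz":0,"wx":0,"wy":0,"wz":-0.125},{"tx":0,"ty":0,"tz":0,"wx":0,"wy":0,"wz":-0.125},{"tx":0,"ty":0,"tz":0,"wx":0,"wy":0,"wz":-0.125},{"tx":0,"ty":0,"tz":0,"wx":0,"wy":0,"wz":-0.056},{"tx":0,"ty":0,"tz":0,"wx":0,"wy":0,"wz":0},{"tx":0,"ty":0,"tz":0,"wx":0,"wy":0,"wz":0}])

```text
time_s: 3.9
ee_pos: [581.8, 303.8, 213.6]
ee_rot: [-180.0, -0.0, 170.9]
force: [0.2, -0.3, -0.2]
gripper_width: 76.4
gripper_force: 0.0
```

Run:
```python
from h import *
f=grab_frame("wrist");pickle.dump(f,open("w1.pkl","wb"))
cv2.imwrite("pics/w1.png",f["color"][...,::-1])
st=env.state();print(st["ee_pos"],st["ee_rot"],ray(f,f["cx"],f["cy"]))
print(proj(f,[[583,309,50],[583,309,0]]))
```

```text
[581.8427953  303.82850675 213.65820702] [-1.79980023e+02 -2.17831023e-02  1.70929711e+02] (array([509.23555704, 316.60043185, 384.44879063]), array([ 0.25732086, -0.0420879 , -0.96540902]))
[[282.77443958 195.44126366]
 [282.30434396 186.75621884]]
```

View pics/w1.png

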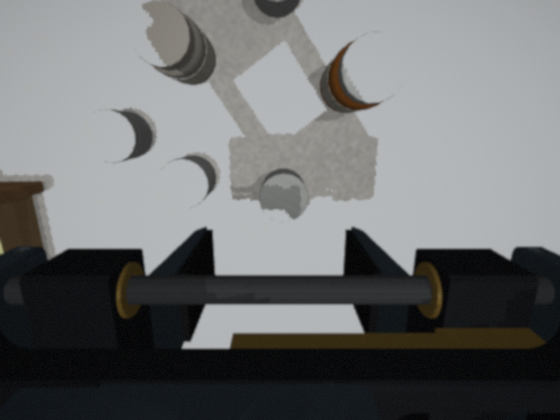

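The wrist view shows the tin's top disc at about (284,194), centred between the fingers, against a predicted (283,195). Shift 6 mm along tool y and descend.

Call:
move_arm(plan=[{"tx":0,"ty":0.63,"tz":3.8,"wx":0,"wy":0,"wz":0},{"tx":0,"ty":0,"tz":3.8,"wx":0,"wy":0,"wz":0},{"tx":0,"ty":0,"tz":3.8,"wx":0,"wy":0,"wz":0},{"tx":0,"ty":0,"tz":3.5,"wx":0,"wy":0,"wz":0},{"tx":0,"ty":0,"tz":2.5,"wx":0,"wy":0,"wz":0},{"tx":0,"ty":0,"tz":1.8,"wx":0,"wy":0,"wz":0},{"tx":0,"ty":0,"tz":0,"wx":0,"wy":0,"wz":0},{"tx":0,"ty":0,"tz":0,"wx":0,"wy":0,"wz":0}])

```text
time_s: 4.62
ee_pos: [582.5, 309.8, 21.2]
ee_rot: [-179.9, -0.1, 171.0]
force: [0.5, 0.1, 0.4]
gripper_width: 75.8
gripper_force: 0.0
```

Call:
move_arm(plan=[{"tx":0,"ty":0,"tz":0,"wx":0,"wy":0,"wz":0},{"tx":0,"ty":0,"tz":0,"wx":0,"wy":0,"wz":0},{"tx":0,"ty":0,"tz":0,"wx":0,"wy":0,"wz":0},{"tx":0,"ty":0,"tz":0,"wx":0,"wy":0,"wz":0},{"tx":0,"ty":0,"tz":0,"wx":0,"wy":0,"wz":0},{"tx":0,"ty":0,"tz":0,"wx":0,"wy":0,"wz":0}], gripper=4.5, force=20)

```text
time_s: 5.12
ee_pos: [583.7, 310.3, 23.5]
ee_rot: [179.9, 0.1, 171.0]
force: [0.0, -0.2, 6.4]
gripper_width: 54.2
gripper_force: 20.0
```

Call:
move_arm(plan=[{"tx":0,"ty":0,"tz":-1.5,"wx":0,"wy":0,"wz":0},{"tx":0,"ty":0,"tz":-3.5,"wx":0,"wy":0,"wz":0},{"tx":0,"ty":0,"tz":-3.5,"wx":0,"wy":0,"wz":0},{"tx":0,"ty":0,"tz":-3.5,"wx":0,"wy":0,"wz":0},{"tx":0,"ty":0,"tz":-3.5,"wx":0,"wy":0,"wz":0},{"tx":0,"ty":0,"tz":-3.5,"wx":0,"wy":0,"wz":0}])

```text
time_s: 5.62
ee_pos: [582.4, 309.9, 213.5]
ee_rot: [-180.0, -0.0, 171.0]
force: [0.3, 0.3, -1.3]
gripper_width: 54.4
gripper_force: 20.0
```

Call:
move_arm(plan=[{"tx":0.2,"ty":-2.5,"tz":0,"wx":0,"wy":0,"wz":0},{"tx":0.2,"ty":-3.7,"tz":0,"wx":0,"wy":0,"wz":0},{"tx":0.2,"ty":-3.7,"tz":0,"wx":0,"wy":0,"wz":0},{"tx":0.2,"ty":-3.7,"tz":0,"wx":0,"wy":0,"wz":0},{"tx":0.2,"ty":-3.7,"tz":0,"wx":0,"wy":0,"wz":0},{"tx":0.2,"ty":-3.7,"tz":0,"wx":0,"wy":0,"wz":0},{"tx":0.2,"ty":-3.7,"tz":0,"wx":0,"wy":0,"wz":0}])

```text
time_s: 6.2
ee_pos: [529.6, 66.8, 211.9]
ee_rot: [-180.0, -0.0, 171.0]
force: [0.5, -0.1, -0.0]
gripper_width: 54.3
gripper_force: 20.0
```

Call:
move_arm(plan=[{"tx":0.2,"ty":-3.7,"tz":0,"wx":0,"wy":0,"wz":0},{"tx":0.2,"ty":-3.7,"tz":0,"wx":0,"wy":0,"wz":0},{"tx":0.2,"ty":-3.7,"tz":0,"wx":0,"wy":0,"wz":0},{"tx":0.2,"ty":-3.7,"tz":0,"wx":0,"wy":0,"wz":0},{"tx":0.2,"ty":-3.7,"tz":0,"wx":0,"wy":0,"wz":0},{"tx":0.1,"ty":-3.7,"tz":0,"wx":0,"wy":0,"wz":0},{"tx":0,"ty":-3.3,"tz":0,"wx":0,"wy":0,"wz":0},{"tx":0,"ty":0,"tz":0,"wx":0,"wy":0,"wz":0},{"tx":0,"ty":0,"tz":0,"wx":0,"wy":0,"wz":0},{"tx":0,"ty":0,"tz":0,"wx":0,"wy":0,"wz":0}])

```text
time_s: 7.03
ee_pos: [479.6, -181.3, 211.8]
ee_rot: [180.0, -0.0, 171.0]
force: [0.3, 0.6, -1.6]
gripper_width: 54.1
gripper_force: 20.0
```

Run:
```python
from h import *
f=grab_frame("wrist");pickle.dump(f,open("w2.pkl","wb"))
cv2.imwrite("pics/w2.png",f["color"][...,::-1])
st=env.state();print(st["ee_pos"],st["ee_rot"],st["gripper_width"])
```

```text
[ 479.81775331 -180.87520508  211.85428649] [ 1.79962248e+02 -1.62562210e-02  1.71050658e+02] 54.096653489330514
```

View pics/w2.png

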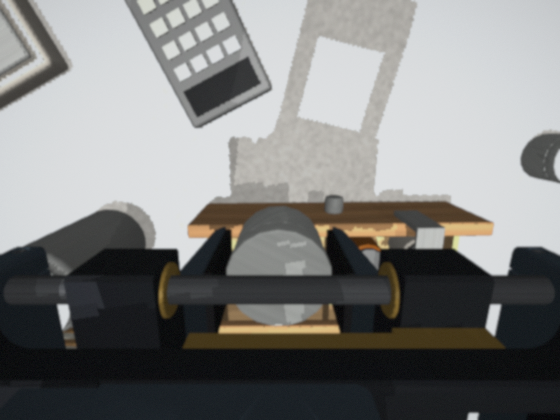

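The wrist view shows the panel's light top edge as a strip at rows 223-235, from about (190,230) to (492,228). The drawer knob is at (334,204), the keeper at (425,232), and the tin is still held.

Run:
```python
from h import *
f=pickle.load(open("w2.pkl","rb"));c=f["color"].astype(int)
for u in(205,215,465,475):print(u,[tuple(c[v,u]) [0] for v in range(212,242)])
for v in(228,230,):print(v,list(c[v,184:198,0]),list(c[v,484:500,0]), "b",list(c[v,184:198,2]),list(c[v,484:500,2]))
for n,u,v,z in(("outL",191,224,96),("outR",490,222,96),("inL",191,236,96),("inR",492,234,96),("knobtip",334,196,65)):print(n,onz(f,u,v,z).round(1))
```

```text
205 [np.int64(78), np.int64(79), np.int64(84), np.int64(84), np.int64(83), np.int64(82), np.int64(79), np.int64(79), np.int64(78), np.int64(82), np.int64(82), np.int64(93), np.int64(121), np.int64(158), np.int64(188), np.int64(201), np.int64(207), np.int64(209), np.int64(214), np.int64(216), np.int64(217), np.int64(216), np.int64(213), np.int64(206), np.int64(201), np.int64(200), np.int64(204), np.int64(201), np.int64(175), np.int64(134)]
215 [np.int64(81), np.int64(80), np.int64(83), np.int64(84), np.int64(84), np.int64(83), np.int64(80), np.int64(77), np.int64(78), np.int64(79), np.int64(81), np.int64(84), np.int64(94), np.int64(106), np.int64(116), np.int64(121), np.int64(118), np.int64(113), np.int64(94), np.int64(70), np.int64(50), np.int64(33), np.int64(29), np.int64(31), np.int64(28), np.int64(28), np.int64(28), np.int64(29), np.int64(28), np.int64(29)]
465 [np.int64(85), np.int64(81), np.int64(79), np.int64(79), np.int64(81), np.int64(79), np.int64(81), np.int64(82), np.int64(82), np.int64(107), np.int64(154), np.int64(192), np.int64(213), np.int64(218), np.int64(219), np.int
[... 1923 characters left out ...]
(212), np.int64(213), np.int64(218), np.int64(217), np.int64(218), np.int64(218), np.int64(219), np.int64(218)] b [np.int64(225), np.int64(224), np.int64(214), np.int64(180), np.int64(137), np.int64(115), np.int64(112), np.int64(111), np.int64(112), np.int64(111), np.int64(112), np.int64(112), np.int64(111), np.int64(111)] [np.int64(120), np.int64(121), np.int64(121), np.int64(121), np.int64(122), np.int64(121), np.int64(122), np.int64(130), np.int64(159), np.int64(198), np.int64(219), np.int64(221), np.int64(222), np.int64(222), np.int64(222), np.int64(221)]
outL [ 484.2 -266.1   96. ]
outR [527.3  17.1  96. ]
inL [ 496.1 -268.9   96. ]
inR [539.9  19.2  96. ]
knobtip [ 486.1 -123.2   65. ]
```

Call:
move_arm(plan=[{"tx":-2.5,"ty":-0.2,"tz":0,"wx":0,"wy":0,"wz":0},{"tx":-2.8,"ty":-0.2,"tz":0,"wx":0,"wy":0,"wz":0},{"tx":-2.4,"ty":-0.2,"tz":0,"wx":0,"wy":0,"wz":0},{"tx":0,"ty":0,"tz":0,"wx":0,"wy":0,"wz":0},{"tx":0,"ty":0,"tz":2.0,"wx":0,"wy":0,"wz":0},{"tx":0,"ty":0,"tz":2.5,"wx":0,"wy":0,"wz":0},{"tx":0,"ty":0,"tz":2.5,"wx":0,"wy":0,"wz":0},{"tx":0,"ty":0,"tz":1.5,"wx":0,"wy":0,"wz":0},{"tx":0,"ty":0,"tz":0,"wx":0,"wy":0,"wz":0},{"tx":0,"ty":0,"tz":0,"wx":0,"wy":0,"wz":0}])

```text
time_s: 7.92
ee_pos: [554.7, -198.4, 126.6]
ee_rot: [180.0, -0.1, 171.1]
force: [-0.3, 0.5, -1.1]
gripper_width: 54.3
gripper_force: 20.0
```

Run:
```python
from h import *
f=grab_frame("side");w=grab_frame("scene");k=grab_frame("wrist")
st=env.state();print(st["ee_pos"],st["ee_rot"],st["gripper_width"])
a=cv2.resize(f["color"][130:250,200:350,::-1],(400,320),interpolation=3)
b=cv2.resize(w["color"][180:276,170:290,::-1],(400,320),interpolation=3)
cv2.imwrite("pics/m1.png",np.vstack([np.hstack([a,b]),cv2.resize(k["color"][180:320,100:520,::-1],(800,267))]))
```

```text
[ 556.02690522 -199.61626151  128.64217481] [-1.79964386e+02  1.73735823e-01  1.71062691e+02] 54.63710954530283
```

View pics/m1.png

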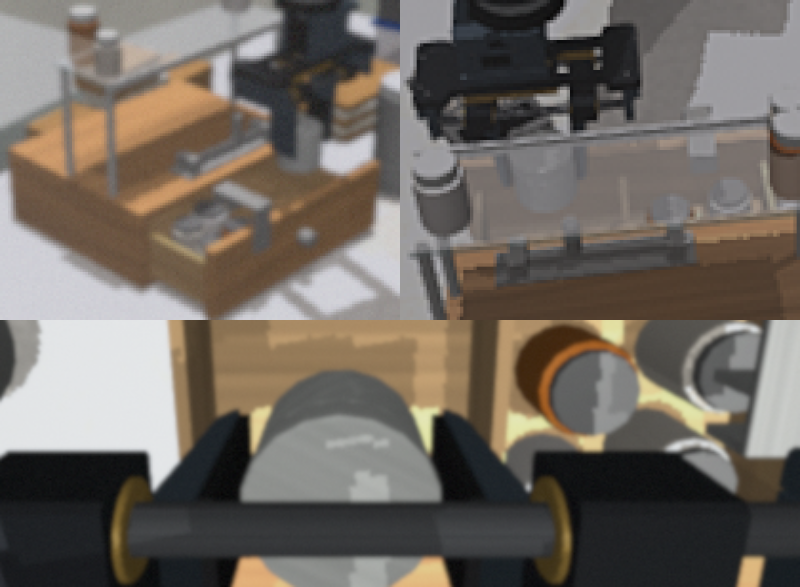

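The composite shows the tin over the empty half. In the wrist strip its centre is at 340, midway between the walls at 215 and 468, and the front and rear are clear. Lowering.

Call:
move_arm(plan=[{"tx":0,"ty":0,"tz":2.0,"wx":0,"wy":0,"wz":0},{"tx":0,"ty":0,"tz":2.0,"wx":0,"wy":0,"wz":0},{"tx":0,"ty":0,"tz":2.0,"wx":0,"wy":0,"wz":0},{"tx":0,"ty":0,"tz":1.5,"wx":0,"wy":0,"wz":0},{"tx":0,"ty":0,"tz":0.8,"wx":0,"wy":0,"wz":0},{"tx":0,"ty":0,"tz":0.2,"wx":0,"wy":0,"wz":0},{"tx":0,"ty":0,"tz":0,"wx":0,"wy":0,"wz":0},{"tx":0,"ty":0,"tz":0,"wx":0,"wy":0,"wz":0}])

```text
time_s: 8.73
ee_pos: [556.0, -200.2, 43.3]
ee_rot: [-180.0, 0.1, 171.0]
force: [-0.1, -0.2, -2.1]
gripper_width: 54.2
gripper_force: 20.0
```

Call:
move_arm(plan=[{"tx":0,"ty":0,"tz":0.2,"wx":0,"wy":0,"wz":0},{"tx":0,"ty":0,"tz":0,"wx":0,"wy":0,"wz":0}])

```text
time_s: 8.9
ee_pos: [555.5, -200.0, 40.7]
ee_rot: [-180.0, 0.1, 171.0]
force: [0.1, 0.6, -0.2]
gripper_width: 54.5
gripper_force: 20.0
```

Call:
move_arm(plan=[{"tx":0,"ty":0,"tz":0.1,"wx":0,"wy":0,"wz":0},{"tx":0,"ty":0,"tz":0,"wx":0,"wy":0,"wz":0}])

```text
time_s: 9.07
ee_pos: [555.4, -200.0, 39.6]
ee_rot: [-180.0, 0.1, 171.0]
force: [0.2, 0.2, 1.3]
gripper_width: 54.7
gripper_force: 20.0
```

Call:
move_arm(plan=[{"tx":0,"ty":0,"tz":0.1,"wx":0,"wy":0,"wz":0},{"tx":0,"ty":0,"tz":0,"wx":0,"wy":0,"wz":0},{"tx":0,"ty":0,"tz":0,"wx":0,"wy":0,"wz":0}])

```text
time_s: 9.32
ee_pos: [555.8, -200.1, 39.5]
ee_rot: [-180.0, 0.1, 171.0]
force: [-0.6, 0.6, 7.0]
gripper_width: 54.6
gripper_force: 20.0
```

Call:
move_arm(plan=[{"tx":0,"ty":0,"tz":0.1,"wx":0,"wy":0,"wz":0},{"tx":0,"ty":0,"tz":0,"wx":0,"wy":0,"wz":0},{"tx":0,"ty":0,"tz":0,"wx":0,"wy":0,"wz":0}])

```text
time_s: 9.57
ee_pos: [556.5, -200.2, 39.5]
ee_rot: [-180.0, 0.3, 171.0]
force: [-2.0, 1.4, 11.1]
gripper_width: 54.8
gripper_force: 20.0
```

On the floor: 7-11 N of contact. Release and rise.

Call:
move_arm(plan=[{"tx":0,"ty":0,"tz":0,"wx":0,"wy":0,"wz":0},{"tx":0,"ty":0,"tz":0,"wx":0,"wy":0,"wz":0},{"tx":0,"ty":0,"tz":0,"wx":0,"wy":0,"wz":0},{"tx":0,"ty":0,"tz":0,"wx":0,"wy":0,"wz":0}], gripper=7.2)

```text
time_s: 9.9
ee_pos: [554.7, -199.8, 36.6]
ee_rot: [180.0, -0.0, 171.0]
force: [-0.1, 0.6, -0.5]
gripper_width: 71.6
gripper_force: 0.0
```

Call:
move_arm(plan=[{"tx":0,"ty":0,"tz":-1.0,"wx":0,"wy":0,"wz":0},{"tx":0,"ty":0,"tz":-2.0,"wx":0,"wy":0,"wz":0},{"tx":0,"ty":0,"tz":-3.0,"wx":0,"wy":0,"wz":0},{"tx":0,"ty":0,"tz":-3.5,"wx":0,"wy":0,"wz":0},{"tx":0,"ty":0,"tz":-3.5,"wx":0,"wy":0,"wz":0},{"tx":2.5,"ty":0,"tz":0,"wx":0,"wy":0,"wz":0},{"tx":2.5,"ty":0,"tz":0,"wx":0,"wy":0,"wz":0},{"tx":2.5,"ty":0,"tz":0,"wx":0,"wy":0,"wz":0},{"tx":2.5,"ty":0,"tz":0,"wx":0,"wy":0,"wz":0},{"tx":2.0,"ty":0,"tz":0,"wx":0,"wy":0,"wz":0},{"tx":0,"ty":0,"tz":0,"wx":0,"wy":0,"wz":0},{"tx":0,"ty":0,"tz":0,"wx":0,"wy":0,"wz":0}])

```text
time_s: 10.9
ee_pos: [436.3, -181.1, 167.8]
ee_rot: [-180.0, 0.1, 171.0]
force: [0.5, -1.2, -0.7]
gripper_width: 71.8
gripper_force: 0.0
```

Run:
```python
from h import *
f=grab_frame("side");w=grab_frame("scene");k=grab_frame("wrist")
pickle.dump((f,w,k),open("f3.pkl","wb"))
st=env.state();print(st["time_s"],st["ee_pos"],st["ee_rot"],st["gripper_width"])
a=cv2.resize(f["color"][130:250,200:350,::-1],(400,320),interpolation=3)
b=cv2.resize(w["color"][180:276,170:290,::-1],(400,320),interpolation=3)
cv2.imwrite("pics/m2.png",np.vstack([np.hstack([a,b]),cv2.resize(k["color"][180:320,100:520,::-1],(800,267))]))
```

```text
11.05 [ 437.74208388 -181.47814471  167.29958152] [-1.79978220e+02  8.51354536e-02  1.71024064e+02] 72.06295938754585
```

View pics/m2.png

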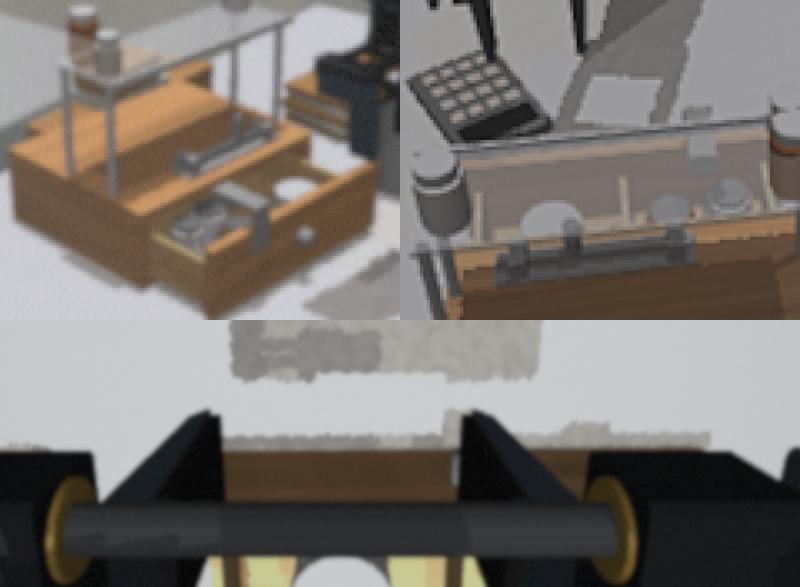

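The tin stands clear of the fingers in the empty half (side crop at (295,190), scene crop at (552,218)). Next: close the fingers, drop in front of the panel and push it gently shut.

Call:
move_arm(plan=[{"tx":0,"ty":0,"tz":2.0,"wx":0,"wy":0,"wz":0},{"tx":0,"ty":0,"tz":3.0,"wx":0,"wy":0,"wz":0},{"tx":0,"ty":0,"tz":3.0,"wx":0,"wy":0,"wz":0},{"tx":0,"ty":0,"tz":2.2,"wx":0,"wy":0,"wz":0},{"tx":0,"ty":0,"tz":0,"wx":0,"wy":0,"wz":0},{"tx":0,"ty":0,"tz":0,"wx":0,"wy":0,"wz":0},{"tx":0,"ty":0,"tz":0,"wx":0,"wy":0,"wz":0},{"tx":-1.0,"ty":0,"tz":0,"wx":0,"wy":0,"wz":0},{"tx":-1.2,"ty":0,"tz":0,"wx":0,"wy":0,"wz":0},{"tx":-1.0,"ty":0,"tz":0,"wx":0,"wy":0,"wz":0}], gripper=0)

```text
time_s: 11.88
ee_pos: [470.7, -186.9, 66.7]
ee_rot: [-179.9, 0.3, 171.0]
force: [0.5, 0.6, 0.3]
gripper_width: 8.4
gripper_force: 0.0
```

Call:
move_arm(plan=[{"tx":-0.6,"ty":0,"tz":0,"wx":0,"wy":0,"wz":0},{"tx":-0.6,"ty":0,"tz":0,"wx":0,"wy":0,"wz":0},{"tx":-0.8,"ty":0,"tz":0,"wx":0,"wy":0,"wz":0},{"tx":-1.0,"ty":0,"tz":0,"wx":0,"wy":0,"wz":0},{"tx":-1.0,"ty":0,"tz":0,"wx":0,"wy":0,"wz":0},{"tx":-1.0,"ty":0,"tz":0,"wx":0,"wy":0,"wz":0},{"tx":-1.0,"ty":0,"tz":0,"wx":0,"wy":0,"wz":0},{"tx":-0.8,"ty":0,"tz":0,"wx":0,"wy":0,"wz":0}])

```text
time_s: 12.55
ee_pos: [536.5, -196.6, 64.7]
ee_rot: [180.0, 0.0, 171.0]
force: [-2.6, 1.7, 2.4]
gripper_width: 0.2
gripper_force: 1.3
```

Call:
move_arm(plan=[{"tx":-0.8,"ty":0,"tz":0,"wx":0,"wy":0,"wz":0},{"tx":-0.7,"ty":0,"tz":0,"wx":0,"wy":0,"wz":0},{"tx":-0.5,"ty":0,"tz":0,"wx":0,"wy":0,"wz":0},{"tx":-0.4,"ty":0,"tz":0,"wx":0,"wy":0,"wz":0},{"tx":-0.3,"ty":0,"tz":0,"wx":0,"wy":0,"wz":0},{"tx":0,"ty":0,"tz":0,"wx":0,"wy":0,"wz":0}])

```text
time_s: 13.05
ee_pos: [562.9, -201.3, 64.9]
ee_rot: [-180.0, 0.1, 171.0]
force: [-0.3, 0.1, -0.7]
gripper_width: 0.4
gripper_force: 0.0
```

Call:
move_arm(plan=[{"tx":-0.3,"ty":0,"tz":0,"wx":0,"wy":0,"wz":0},{"tx":-0.3,"ty":0,"tz":0,"wx":0,"wy":0,"wz":0},{"tx":-0.2,"ty":0,"tz":0,"wx":0,"wy":0,"wz":0},{"tx":0,"ty":0,"tz":0,"wx":0,"wy":0,"wz":0}])

```text
time_s: 13.38
ee_pos: [570.4, -202.5, 65.0]
ee_rot: [-180.0, 0.1, 171.0]
force: [-0.5, 0.4, -0.5]
gripper_width: 0.1
gripper_force: 0.3
```

Call:
move_arm(plan=[{"tx":-0.2,"ty":0,"tz":0,"wx":0,"wy":0,"wz":0},{"tx":-0.2,"ty":0,"tz":0,"wx":0,"wy":0,"wz":0},{"tx":0,"ty":0,"tz":0,"wx":0,"wy":0,"wz":0}])

```text
time_s: 13.63
ee_pos: [573.2, -202.9, 65.0]
ee_rot: [-180.0, -0.1, 171.0]
force: [-3.8, -0.2, 2.0]
gripper_width: 0.6
gripper_force: 2.0
```

Call:
move_arm(plan=[{"tx":-0.2,"ty":0,"tz":0,"wx":0,"wy":0,"wz":0},{"tx":-0.2,"ty":0,"tz":0,"wx":0,"wy":0,"wz":0},{"tx":0,"ty":0,"tz":0,"wx":0,"wy":0,"wz":0}])

```text
time_s: 13.88
ee_pos: [573.1, -202.9, 65.1]
ee_rot: [180.0, -0.6, 171.1]
force: [-14.4, -0.1, 10.1]
gripper_width: 0.8
gripper_force: 7.0
```

Call:
move_arm(plan=[{"tx":-0.2,"ty":0,"tz":0,"wx":0,"wy":0,"wz":0},{"tx":-0.2,"ty":0,"tz":0,"wx":0,"wy":0,"wz":0},{"tx":0,"ty":0,"tz":0,"wx":0,"wy":0,"wz":0}])

```text
time_s: 14.13
ee_pos: [573.0, -202.9, 65.2]
ee_rot: [180.0, -1.1, 171.1]
force: [-23.1, 1.8, 16.1]
gripper_width: 0.5
gripper_force: 11.8
```

The drawer hit its stop at x≈573 with 23 N and no further motion, so it is shut. Back off, rise and lean the tool 40° towards the front.

Call:
move_arm(plan=[{"tx":0.5,"ty":0,"tz":0,"wx":0,"wy":0,"wz":0},{"tx":1.0,"ty":0,"tz":0,"wx":0,"wy":0,"wz":0},{"tx":2.5,"ty":0,"tz":0,"wx":0,"wy":0,"wz":0},{"tx":0,"ty":0,"tz":-3.7,"wx":0,"wy":0,"wz":0},{"tx":0,"ty":0,"tz":-3.7,"wx":0,"wy":0,"wz":0},{"tx":0,"ty":0,"tz":-3.7,"wx":0,"wy":0,"wz":0},{"tx":0,"ty":0,"tz":-3.7,"wx":0,"wy":0,"wz":0}])

```text
time_s: 14.72
ee_pos: [542.7, -197.7, 214.9]
ee_rot: [-180.0, 0.2, 171.0]
force: [0.4, -1.2, 0.1]
gripper_width: 0.4
gripper_force: 0.0
```

Call:
move_arm(plan=[{"tx":0,"ty":0,"tz":0,"wx":0,"wy":-0.115,"wz":0},{"tx":0,"ty":0,"tz":0,"wx":0,"wy":-0.117,"wz":0},{"tx":0,"ty":0,"tz":0,"wx":0,"wy":-0.117,"wz":0},{"tx":0,"ty":0,"tz":0,"wx":0,"wy":-0.117,"wz":0},{"tx":0,"ty":0,"tz":0,"wx":0,"wy":-0.117,"wz":0},{"tx":0,"ty":0,"tz":0,"wx":0,"wy":-0.115,"wz":0},{"tx":0,"ty":0,"tz":0,"wx":0,"wy":0,"wz":0},{"tx":0,"ty":0,"tz":0,"wx":0,"wy":0,"wz":0},{"tx":0,"ty":0,"tz":0,"wx":0,"wy":0,"wz":0}])

```text
time_s: 15.47
ee_pos: [545.5, -195.8, 214.6]
ee_rot: [179.6, 37.7, 171.2]
force: [0.6, -0.5, 0.4]
gripper_width: 0.4
gripper_force: 0.0
```

Run:
```python
from h import *
from scipy.spatial.transform import Rotation as Ro
k=grab_frame("wrist");f=grab_frame("side")
pickle.dump((k,f),open("f4.pkl","wb"))
st=env.state();print(st["time_s"],st["ee_pos"],st["ee_rot"],st["gripper_width"])
R=Ro.from_euler("xyz",st["ee_rot"],degrees=True).as_matrix();print(R.round(3))
print("shift to pre",R.T@(np.array([579,-211,213])-st["ee_pos"]),"to T",R.T@(np.array([642.3,-220.7,136])-st["ee_pos"]))
print("knob top px",proj(k,[643,-191,148]))
cv2.imwrite("pics/m3.png",np.hstack([cv2.resize(k["color"][:,:,::-1],(440,330)),cv2.resize(f["color"][130:250,200:331,::-1],(360,330),interpolation=3)]))
```

```text
15.5667 [ 545.74418181 -195.642686    214.44674261] [179.6123565   37.70574922 171.24977123] 0.529334584826309
[[-0.782  0.148  0.606]
 [ 0.12   0.989 -0.086]
 [-0.612  0.005 -0.791]]
shift to pre [-26.968041   -10.27263656  22.60724006] to T [-30.53948512 -10.90722089 122.69131517]
knob top px [[297.45969109 242.22248694]]
```

View pics/m3.png

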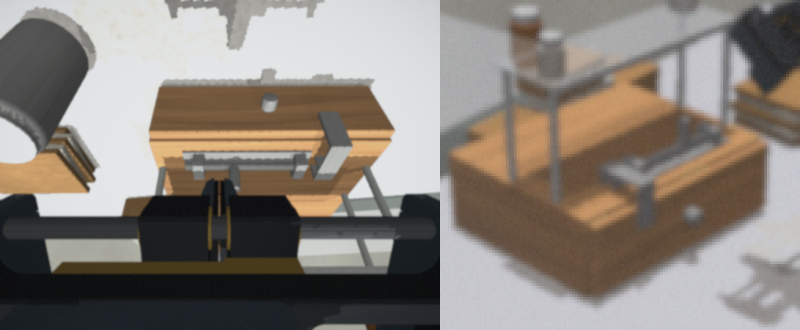

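The wrist view shows the drawer shut and the keeper on the rod line. The knob is at about (299,225), just right of the closed fingers. Moving in beside it on the -y side.

Call:
move_arm(plan=[{"tx":-1.0,"ty":-0.5,"tz":0,"wx":0,"wy":0,"wz":0},{"tx":-1.0,"ty":-0.6,"tz":0,"wx":0,"wy":0,"wz":0},{"tx":-1.05,"ty":0,"tz":1.0,"wx":0,"wy":0,"wz":0},{"tx":0,"ty":0,"tz":2.0,"wx":0,"wy":0,"wz":0},{"tx":0,"ty":0,"tz":2.5,"wx":0,"wy":0,"wz":0},{"tx":0,"ty":0,"tz":2.5,"wx":0,"wy":0,"wz":0},{"tx":0,"ty":0,"tz":1.5,"wx":0,"wy":0,"wz":0},{"tx":0,"ty":0,"tz":0,"wx":0,"wy":0,"wz":0},{"tx":0,"ty":0,"tz":0,"wx":0,"wy":0,"wz":0}])

```text
time_s: 16.32
ee_pos: [624.5, -217.2, 155.2]
ee_rot: [179.5, 37.5, 171.2]
force: [0.8, 0.8, 0.6]
gripper_width: 0.4
gripper_force: 0.0
```

Call:
move_arm(plan=[{"tx":0,"ty":0,"tz":1.0,"wx":0,"wy":0,"wz":0},{"tx":0,"ty":0,"tz":1.0,"wx":0,"wy":0,"wz":0},{"tx":0,"ty":0,"tz":0.7,"wx":0,"wy":0,"wz":0},{"tx":0,"ty":0,"tz":0,"wx":0,"wy":0,"wz":0},{"tx":0,"ty":0,"tz":0,"wx":0,"wy":0,"wz":0}])

```text
time_s: 16.73
ee_pos: [640.1, -219.9, 135.6]
ee_rot: [179.5, 37.6, 171.2]
force: [0.9, 0.5, 0.2]
gripper_width: 0.3
gripper_force: 0.0
```

Call:
move_arm(plan=[{"tx":0,"ty":0.5,"tz":0,"wx":0,"wy":0,"wz":0},{"tx":0,"ty":0.5,"tz":0,"wx":0,"wy":0,"wz":0},{"tx":0,"ty":0.5,"tz":0,"wx":0,"wy":0,"wz":0},{"tx":0,"ty":0.5,"tz":0,"wx":0,"wy":0,"wz":0},{"tx":0,"ty":0,"tz":0,"wx":0,"wy":0,"wz":0}])

```text
time_s: 17.15
ee_pos: [643.0, -199.3, 135.7]
ee_rot: [179.5, 37.7, 171.2]
force: [-0.7, -0.6, -0.5]
gripper_width: 0.4
gripper_force: 0.2
```

Call:
move_arm(plan=[{"tx":0,"ty":0.5,"tz":0,"wx":0,"wy":0,"wz":0},{"tx":0,"ty":0.5,"tz":0,"wx":0,"wy":0,"wz":0},{"tx":0,"ty":0.5,"tz":0,"wx":0,"wy":0,"wz":0},{"tx":0,"ty":0.5,"tz":0,"wx":0,"wy":0,"wz":0},{"tx":0,"ty":0,"tz":0,"wx":0,"wy":0,"wz":0}])

```text
time_s: 17.57
ee_pos: [646.0, -179.3, 135.4]
ee_rot: [179.5, 37.6, 171.2]
force: [-0.5, -0.7, 0.2]
gripper_width: 0.7
gripper_force: 0.2
```

Call:
move_arm(plan=[{"tx":0,"ty":0.4,"tz":0,"wx":0,"wy":0,"wz":0},{"tx":0,"ty":0.3,"tz":0,"wx":0,"wy":0,"wz":0},{"tx":0,"ty":0.2,"tz":0,"wx":0,"wy":0,"wz":0},{"tx":0,"ty":0,"tz":0,"wx":0,"wy":0,"wz":0}])

```text
time_s: 17.9
ee_pos: [647.3, -171.0, 135.3]
ee_rot: [179.5, 37.6, 171.2]
force: [0.1, -1.0, -0.4]
gripper_width: 0.5
gripper_force: 0.4
```

Call:
move_arm(plan=[{"tx":0,"ty":0.3,"tz":0,"wx":0,"wy":0,"wz":0},{"tx":0,"ty":0.2,"tz":0,"wx":0,"wy":0,"wz":0},{"tx":0,"ty":0,"tz":0,"wx":0,"wy":0,"wz":0}])

```text
time_s: 18.15
ee_pos: [648.0, -166.2, 135.3]
ee_rot: [179.5, 37.6, 171.2]
force: [-0.3, -1.1, 0.7]
gripper_width: 0.5
gripper_force: 0.6
```

Call:
move_arm(plan=[{"tx":0,"ty":0.3,"tz":0,"wx":0,"wy":0,"wz":0},{"tx":0,"ty":0.2,"tz":0,"wx":0,"wy":0,"wz":0},{"tx":0,"ty":0,"tz":0,"wx":0,"wy":0,"wz":0}])

```text
time_s: 18.4
ee_pos: [648.5, -163.2, 135.4]
ee_rot: [179.7, 37.7, 171.2]
force: [-2.4, -8.7, 0.5]
gripper_width: 0.5
gripper_force: 4.6
```

Call:
move_arm(plan=[{"tx":0,"ty":0.2,"tz":0,"wx":0,"wy":0,"wz":0},{"tx":0,"ty":0.2,"tz":0,"wx":0,"wy":0,"wz":0},{"tx":0,"ty":0,"tz":0,"wx":0,"wy":0,"wz":0}])

```text
time_s: 18.65
ee_pos: [648.7, -162.7, 135.5]
ee_rot: [180.0, 37.8, 171.1]
force: [-9.2, -22.0, 0.0]
gripper_width: 0.1
gripper_force: 11.5
```

A firm stop, with force climbing to 22 N and no motion. Back off the way I came and check.

Call:
move_arm(plan=[{"tx":0,"ty":0,"tz":0,"wx":0,"wy":0,"wz":0},{"tx":0,"ty":0,"tz":0,"wx":0,"wy":0,"wz":0},{"tx":0,"ty":-0.8,"tz":0,"wx":0,"wy":0,"wz":0},{"tx":0,"ty":-1.2,"tz":0,"wx":0,"wy":0,"wz":0},{"tx":0,"ty":0,"tz":-1.5,"wx":0,"wy":0,"wz":0},{"tx":0,"ty":0,"tz":-3.0,"wx":0,"wy":0,"wz":0},{"tx":0,"ty":0,"tz":-3.5,"wx":0,"wy":0,"wz":0},{"tx":0,"ty":0,"tz":-3.5,"wx":0,"wy":0,"wz":0},{"tx":1.5,"ty":0,"tz":-3.5,"wx":0,"wy":0,"wz":0},{"tx":2.0,"ty":0,"tz":-2.0,"wx":0,"wy":0,"wz":0},{"tx":0,"ty":0,"tz":0,"wx":0,"wy":0,"wz":0},{"tx":0,"ty":0,"tz":0,"wx":0,"wy":0,"wz":0}])

```text
time_s: 19.65
ee_pos: [514.9, -158.0, 248.9]
ee_rot: [179.5, 37.6, 171.1]
force: [0.1, -0.8, -0.1]
gripper_width: 0.3
gripper_force: 0.0
```

Run:
```python
from h import *
k=grab_frame("wrist");f=grab_frame("side")
st=env.state();print(st["time_s"],st["ee_pos"],st["force"])
cv2.imwrite("pics/m4.png",np.hstack([cv2.resize(k["color"][40:250,150:450,::-1],(440,330)),cv2.resize(f["color"][150:230,230:326,::-1],(360,330),interpolation=3)]))
o=np.array([613.5,-141.5]);ux=np.array([.988,-.152]);uy=np.array([.152,.988])
for y in(-45,0):print(y,"wrist full",proj(k,[*(o+35*ux+y*uy),148]),"crop",(proj(k,[*(o+35*ux+y*uy),148])-[150,40])*[440/300,330/210])
```

```text
19.75 [ 516.39385564 -158.43642491  248.31303777] [ 0.49426359  0.02422581 -0.1469694 ]
-45 wrist full [[264.53923502 232.12041972]] crop [[167.99087804 301.90351671]]
0 wrist full [[304.95653489 231.9688313 ]] crop [[227.2695845  301.66530632]]
```

View pics/m4.png

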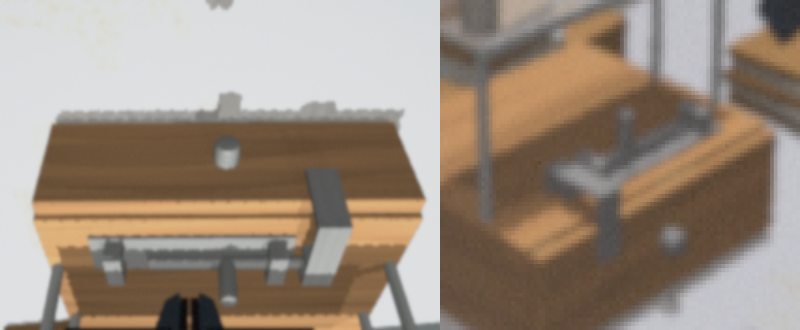

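The picture shows the bolt knob at crop (229,298), against (227,302) predicted for fully home. The rod runs through the keeper, the drawer is shut and the arm is clear.

```bash
python3 -c "
from workcell import env
print(env.job_done())"
```

```text
the job is handed in; nothing more can be done
None
```

The tin (the farthest of the four look-alikes) stands in the drawer's empty half, the drawer is shut and the bolt is home against its stop by camera and force readings; I handed the job in at about 20 s and the hand-in returned no verdict.

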